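Close up a meter transit case: hold-down plate, then lid

TASK

Close up the grey transit case with the returned meter in it: push the upright metal hold-down plate over until it lies flat over the meter, then swing the lid over and press it fully shut on top, without slamming it. Leave the meter in its nest and the parts and tools on the bench where they are.

Things in the scene. Friction and masses are not known exactly. Their poses are not given: they have to be found in the camera images.
- case: The meter transit case: an open grey plastic box fixed on the bench, 190 mm deep (its x) by 250 mm long (its y) by 105 mm high, walls 5 mm. Origin: centre of its underside, z up. +x points to the lid's hinge side (to the robot's left), -x to the latch and carry-handle side. A brass water meter lies in the foam nest inside, 88 mm up to its top.
- plate (a joint): Angle of the hold-down plate, rad: 0 = lying flat over the meter, about 1.57 = standing upright, stop at 1.70. It stands upright at the start. Stiff hinge: it stays where it is left; about 2 to 4 N at its free edge moves it.
- plate_hinge (a point): Middle of the hold-down plate's hinge line, which runs along the case's y at case x = -82 mm, 94 mm above the bench, just inside the latch-side wall. The plate is bare aluminium, 150 mm from hinge to free edge, 225 mm wide, 4 mm thick (centred on the hinge line), with an 8 mm lip at the free edge on its meter side. It folds from upright towards the case's +x and down; flat, its top face is 96 mm above the bench, 9 mm below the case's rim.
- plate_edge (a point): Middle of the hold-down plate's free edge (150 mm from the hinge line).
- lid (a joint): Angle of the case lid, rad: 0 = fully shut on the rim, about 1.57 = upright, stop at 1.95. At the start it stands open between 1.6 and 1.9. Stiff hinge: it stays where it is left; about 4 to 8 N at its free edge moves it.
- lid_hinge (a point): Middle of the lid's hinge line, which runs along the case's y at case x = +95 mm, 105 mm above the bench (rim height). The lid is a grey shell 190 mm from hinge to free edge, 250 mm long, 35 mm deep: its outer face lies 35 mm from the plane of hinge line and rim. It swings from upright towards the case's -x and down; shut, its outer face is the level top of the case, 140 mm above the bench. It cannot shut while the hold-down plate stands up.
- lid_edge (a point): Middle of the lid's outer free edge: 190 mm from the hinge line along the lid and 35 mm out, on the corner between outer face and latch-side wall.
- meter_center (a point): Centre of the brass water meter in the case's nest: 165 mm long, 80 mm round, 78 mm high; half-way up (49 mm above the bench). It is loose and stays in its nest.
- meter_body: muddy brass meter body without its register: 80 mm round, 70 mm high, 165 mm long over its two threaded ends; stands on the bench in the row by the chute. Origin: centre of its underside, z up. Not part of the job.
- register_cover: green plastic register cover, 84 mm round, 30 mm high, in the row. Origin: centre of its underside, z up. Not part of the job.
- lock_cap: steel meter lock cap, a plain cylinder 40 mm across and 31 mm high, in the row. Origin: centre of its underside, z up. Not part of the job.
- tailpiece: bronze tailpiece, a threaded pipe stub 37 mm across its foot flange and 68 mm high, standing in the row. Origin: centre of its underside, z up. Not part of the job.
- coupling_nut: brass hexagon coupling nut, 50 mm across corners, 22 mm high, on the bench just outside the case's latch side. Origin: centre of its underside, z up. Not part of the job.
- wire_spool: white spool of copper seal wire, 52 mm across, 40 mm high, on the bench by the far end of the case. Origin: centre of its underside, z up. Not part of the job.
- seal_pliers: sealing pliers with black handles, 180 mm long, 50 mm wide, 18 mm high, lying on the bench behind the case's lid, under it when it leans back. Origin: centre of its underside, z up. Not part of the job.
Not all that is in view belongs to the job. What is shaped like the part that bears meter_center but pink is not meant.

How it is judged (in metres and radians):
On the way, in this order (a step that is already met when the one before it is completed fails the run):
1. the hold-down plate is folded flat over the meter while the lid still stands open (value of joint plate below 0.05 rad and value of joint lid above 1 rad), for 0.2 s.
2. the lid is swung fully shut over the plate (value of joint lid below 0.03 rad and value of joint plate below 0.05 rad), for 0.2 s.
At the end, for the whole second after the job is handed in: The hold-down plate lies flat (within 0.05 rad), the lid is shut over it (within 0.03 rad, about 5 mm at its edge) and at rest, the meter sits in its nest (within 15 mm), and each of the seven parts and tools on the bench is within 30 mm of where it started (all of step 2 and velocity of joint lid between -0.05 and 0.05 rad/s and x of meter_center in the frame of case between -0.015 and 0.015 m and y of meter_center in the frame of case between -0.015 and 0.015 m and height (world z) of meter_center below 0.06 m and distance of each of meter_body, register_cover, lock_cap, tailpiece, coupling_nut, wire_spool, seal_pliers from where it was at the start of the episode below 0.03 m); the robot touches nothing.
It fails at once if the lid is slammed (faster than 3 rad/s, about 0.6 m/s at its edge) (velocity of joint lid below -3 rad/s).
It fails at once if the meter is lifted or taken from its nest (not (x of meter_center in the frame of case below 0.015 m) or not (x of meter_center in the frame of case above -0.015 m) or not (y of meter_center in the frame of case below 0.015 m) or not (y of meter_center in the frame of case above -0.015 m) or not (height (world z) of meter_center below 0.06 m)).
It fails at once if a part or tool on the bench is lifted, carried or pushed more than 30 mm (not (distance of meter_body from where it was at the start of the episode below 0.03 m) or not (distance of register_cover from where it was at the start of the episode below 0.03 m) or not (distance of lock_cap from where it was at the start of the episode below 0.03 m) or not (distance of tailpiece from where it was at the start of the episode below 0.03 m) or not (distance of coupling_nut from where it was at the start of the episode below 0.03 m) or not (distance of wire_spool from where it was at the start of the episode below 0.03 m) or not (distance of seal_pliers from where it was at the start of the episode below 0.03 m)).
It also fails if it takes over 54 s, if anything falls off the work surface, if the arm or the gripper's body presses on something with over 40 N, if the wrist force passes 120 N, or if a joint passes its speed limit or range.

ROBOT

A 6-joint arm with a two-finger parallel gripper is mounted at the origin on the work surface. World frame = base frame: x ahead of the robot, y to its left, z up, the work surface at z = 0. Lengths are in mm, angles in rad, forces in N, time in s.
With the tool pointing down it reaches from about 375 to 900 mm from the base axis. Payload 3.1 kg.
Tool frame: the origin (TCP) lies on the mounting face of the last link; the fingertips stand 182 mm ahead of it and the grasp point (between the pads) lies 164 mm ahead of it; z points along the fingers, y is the line along which they close (so a half turn about z gives the same grasp; the last joint's range is limited). The gripper opens to 87 mm and grips with 3 to 60 N. Pads are 19 mm wide; open, the fingers measure 117 mm over their backs; the gripper's body (75 mm by 190 mm) begins 51 mm behind the grasp point.
Start: joints at [-1.351, 0.527, 1.433, -0, 1.181, -0.178], TCP at [242.14, -576.165, 404.748] pointing down, gripper open.
Joint ranges: [-3.08, 3.08], [-0.75, 2.2], [0.22, 2.44], [-1.43, 4.57], [0, 2.65], [-2.85, 2.85]. Speed limits (rad/s): [2.79, 2.79, 3.14, 3.14, 3.14, 3.14].

INTERFACE

Orientations are given as a unit quaternion [x, y, z, w].
In Python, from station import env, cams gives the robot as it stands.
- The arm moves only by the tool carry_out, never from a script. Its argument "motion" is a list of rows, each an object with "hand": the closure, from -1 (fully open) to 1 (shut); "delta_pos": the shift along the world's x, y, z in mm, a list of three; "dr": the turn, a rotation vector about the world's x, y, z in units of 5 degrees (1.0 is 5 degrees), a list of three. In form: [{"hand": hand, "delta_pos": [x, y, z], "dr": [wx, wy, wz]}, ...]. A call has exactly 10 rows; each row shifts and turns the commanded pose from where the row before left it; what a row does not reach is not made up. A row lasts 1/10 s, in which the tool goes at most 50 mm and 8.59 degrees, less where a joint would pass 70% of its speed; a pose out of reach is approached as far as the arm can. A call with a gripper value outside its range is refused whole. The fingers move at their own pace and stop on an object; "squeeze" is the grip in N (left out, the last holds). Time passes only in rows, so rows that do not move let the fingers close, or fill a call up. It gives the time, the measured TCP pose, the force, the opening and the grip force at its end, in the units of the state.
- env.read_state(): the state, without advancing time (a new reading comes with each control period).
- cams.camera(name): name is "side" or "top"; returns the picture (384x512x3 uint8, blue, green, red); there is no depth.
- cams.get_calibration(name): a dict with "fx", "fy", "cx", "cy" (pixels), "dist" ([k1, k2, p1, p2, k3] as OpenCV has them; the pictures are not rectified), "T" (4x4, takes a point from camera to world coordinates). Camera axes: x right, y down, z forward; pixel columns grow to the right and rows downward; lengths in mm; the calibration is good to about 2 mm. A picture is of the moment at which its call begins. get_calibration takes no time and is no camera call.
- env.finish_job(): hands the job in; it is judged then, once.
The state is a dict: "t": time; "joint_pos": joint angles; "dq": joint speeds; "tau": joint torques, N m; "ee_pos": TCP position; "ee_rot": TCP orientation; "wrist_force": force on the tool from outside, world axes, zero at the start; "moment": the same for the moment, N m; "finger_gap": finger opening in mm; "grasp_force": force on a finger pad.
Only numpy, scipy, OpenCV 4.12 (cv2) and the standard library are available. Lean on these libraries where they do the work, as an engineer would, in place of code of your own. Each camera call takes 0.05 s, during which the arm holds its last target. There are 200 camera calls.

## Working session

There is one attempt and no reset: what is moved stays moved. The work goes in short steps, Python scripts to look and compute and a tool call to move; the robot and the scene stay as the last step left them, time stands still between calls to the robot, and variables do not carry over. Pictures are saved under pics/ and viewed, at most 10 in all, crops included, and the job is handed in when it is done.

Besides the shell and the picture viewer there is one more tool, called as a command line: name --argument value ..., lists and objects as JSON in quotes. carry_out: Moves the arm, as the interface text tells. Its arguments: {"type":"object","properties":{"motion":{"type":"array"},"squeeze":{"type":"number"}},"required":["motion"]}

```bash
mkdir -p pics; ls; python3 - <<'E'
from station import env, cams
import cv2
for n in("side","top"):
    cv2.imwrite(f"pics/{n}0.png",cams.camera(n)); c=cams.get_calibration(n); print(n,c)
print(env.read_state())
E
```

```text
pics
side {'fx': 385.317713883212, 'fy': 385.317713883212, 'cx': 247.16035792736147, 'cy': 193.23803226180087, 'dist': array([-0.10689487,  0.        ,  0.        ,  0.        ,  0.        ]), 'T': array([[-4.27757775e-01, -7.37339652e-01,  5.22832213e-01,
        -3.11284330e+01],
       [-9.03738763e-01,  3.59577357e-01, -2.32293719e-01,
         1.89416598e+02],
       [-1.67192553e-02, -5.71869182e-01, -8.20174436e-01,
         1.05352505e+03],
       [ 0.00000000e+00,  0.00000000e+00,  0.00000000e+00,
         1.00000000e+00]])}
top {'fx': 459.9257489226481, 'fy': 459.9257489226481, 'cx': 258.6232751451298, 'cy': 203.87559964128684, 'dist': array([-0.1255894,  0.       ,  0.       ,  0.       ,  0.       ]), 'T': array([[-1.80485154e-02, -9.86781060e-01,  1.61050896e-01,
         3.72595594e+02],
       [-9.99578788e-01,  2.14695634e-02,  1.95270279e-02,
        -1.01331134e+02],
       [-2.27265937e-02, -1.60630626e-01, -9.86752909e-01,
         1.15549082e+03],
       [ 0.00000000e+00,  0.00000000e+00,  0.00000000e+00,
         1.00000000e+00]])}
{'t': 0.1, 'joint_pos': array([-1.35151881e+00,  5.28395002e-01,  1.43376399e+00,  9.72751080e-06,
        1.18136590e+00, -1.78498324e-01]), 'dq': array([-0.0007234 , -0.00206142, -0.00061685,  0.0011789 ,  0.00078987,
        0.00176251]), 'tau': array([-7.31902164e-04, -4.40985954e+01, -1.77150589e+01,  6.35531824e-02,
        5.34087466e-02, -3.98706118e-05]), 'ee_pos': array([ 242.06877777, -575.89513628,  403.85897094]), 'ee_rot': array([ 9.80286816e-01,  1.97577388e-01, -1.52006222e-05, -9.66013543e-04]), 'wrist_force': array([ 0.02037011, -0.31772937,  0.31531274]), 'moment': array([ 0.01519071,  0.02493499, -0.00091146]), 'grasp_force': 0.0, 'finger_gap': 86.92873669182914}
```

View pics/side0.png

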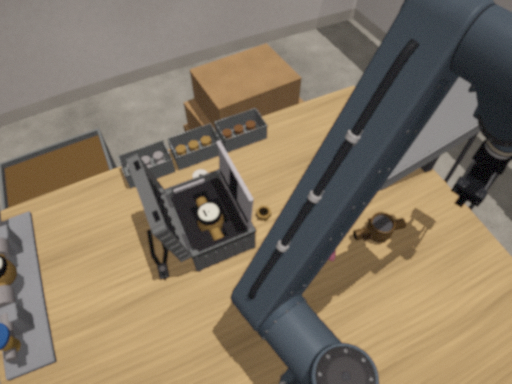

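View pics/top0.png

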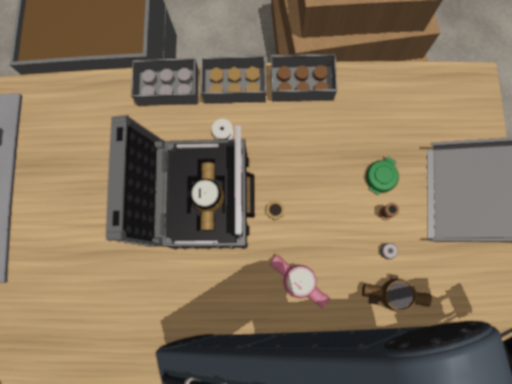

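The top view shows the open case at about (105-250, 120-250), with the plate upright at column 240 and the lid at left leaning open. The nut is at (275,210), the spool at (222,128). I'll enlarge both views to measure corners.

```bash
python3 - <<'E'
import cv2
a=cv2.imread("pics/top0.png")[110:260,100:290]; cv2.imwrite("pics/tc.png",cv2.resize(a,None,fx=4,fy=4,interpolation=cv2.INTER_CUBIC))
a=cv2.imread("pics/side0.png")[135:285,110:290]; cv2.imwrite("pics/sc.png",cv2.resize(a,None,fx=4,fy=4,interpolation=cv2.INTER_CUBIC))
E
```

```text
(no output)
```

View pics/tc.png

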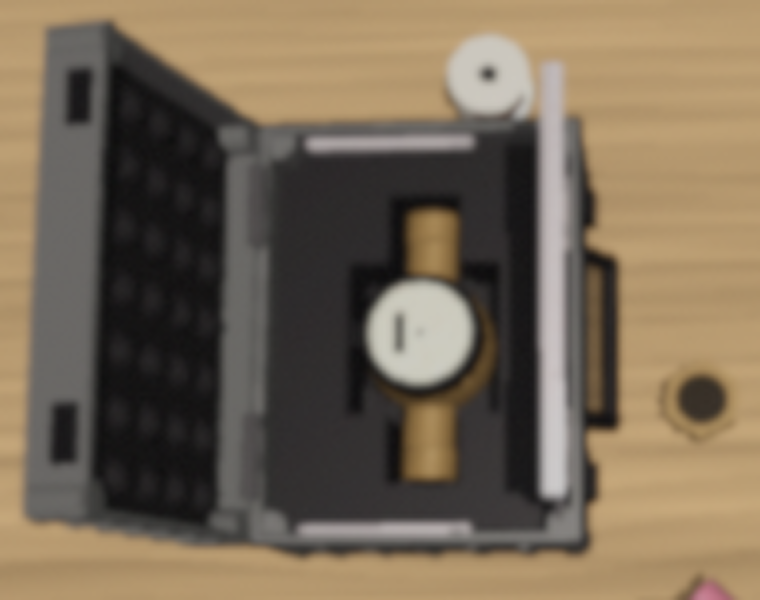

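View pics/sc.png

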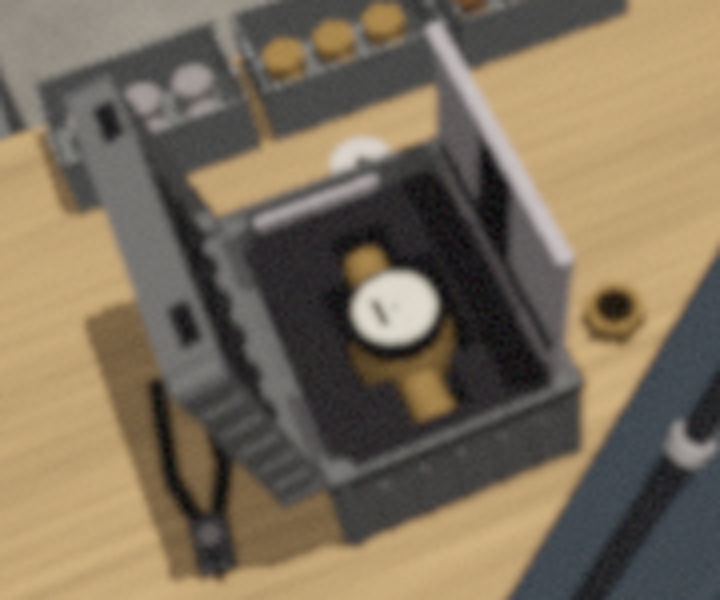

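The crops show these points. In the top crop, the rim's latch corners are at (582,118) and (586,545), the plate's free edge runs from (552,62) to (552,497), and the lid's free rim strip goes from (48..113,26) to (28..95,517). In the side crop, the plate edge runs from (434,28) to (568,258) and the lid's edge is at left.

```bash
cat >h.py <<'E'
import numpy as np,cv2
from station import cams
OFF=dict(top=(100,110),side=(110,135))
def ray(n,crop):
    c=cams.get_calibration(n); p=(np.array(crop,float)+.5)/4-.5+OFF[n]
    K=np.array([[c['fx'],0,c['cx']],[0,c['fy'],c['cy']],[0,0,1]])
    u=cv2.undistortPoints(p.reshape(1,1,2),K,c['dist'])[0,0]
    T=c['T']; d=T[:3,:3]@[u[0],u[1],1]; return T[:3,3],d/np.linalg.norm(d)
def plane(n,crop,z):
    o,d=ray(n,crop); return o+d*(z-o[2])/d[2]
def tri(ct,cs):
    o1,d1=ray('top',ct);o2,d2=ray('side',cs)
    s=np.linalg.lstsq(np.c_[d1,-d2],o2-o1,rcond=None)[0]
    a,b=o1+d1*s[0],o2+d2*s[1]; return (a+b)/2,np.linalg.norm(a-b)
E
python3 - <<'E'
from h import *
np.set_printoptions(precision=1,suppress=True)
for k,n,c,z in [("rim latch far","top",(582,118),105),("rim latch near","top",(587,543),105),("rim hinge far","top",(225,128),105),("rim hinge near","top",(215,530),105),
 ("S rim latch near","side",(580,380),105),("S latch near bottom","side",(578,450),0),("S hinge near bot","side",(362,543),0),
 ("plate far","top",(552,62),244),("plate near","top",(552,497),244),("S plate far","side",(434,28),244),("S plate near","side",(568,258),244),
 ("meter reg","top",(420,332),88),("S meter","side",(395,308),88),("nut","top",(700,398),22),("spool","top",(488,74),40)]:
    print(k,plane(n,c,z))
print("plate tri",tri((552,62),(434,28)),tri((552,497),(568,258)))
print("lid outer far",tri((48,28),(68,95)),"lid outer near",tri((28,516),(190,398)))
print("lid inner far",tri((113,25),(108,85)),"near",tri((95,515),(218,372)))
E
```

```text
rim latch far [700.7 -51.3 105. ]
rim latch near [448.6 -50.8 105. ]
rim hinge far [700.8 163.4 105. ]
rim hinge near [459.7 164.5 105. ]
S rim latch near [451.3 -44.7 105. ]
S latch near bottom [450.5 -42.5   0. ]
S hinge near bot [450.7 134.2   0. ]
plate far [688.  -42.7 244. ]
plate near [461.8 -40.4 244. ]
S plate far [682.5 -42.2 244. ]
S plate near [463.5 -42.3 244. ]
meter reg [576.6  47.4  88. ]
S meter [574.7  47.8  88. ]
nut [ 543.5 -118.5   22. ]
spool [751.7  11.3  40. ]
plate tri (array([689.7, -43.3, 236.9]), np.float64(2.533651320748078)) (array([461.2, -40.9, 248. ]), np.float64(0.5368433738716702))
lid outer far (array([700.3, 210.8, 285.4]), np.float64(1.0199363840295583)) lid outer near (array([451. , 209.2, 281.6]), np.float64(8.073541140882908))
lid inner far (array([706.2, 182.5, 273.5]), np.float64(2.949019944033465)) near (array([455.1, 182.8, 281.3]), np.float64(7.375582937307977))
```

carry_out --motion '[{"hand": 1, "delta_pos": [20, 30, 2], "dr": [0, 0, 1.344]}, {"hand": 1, "delta_pos": [20, 30, 2], "dr": [0, 0, 1.344]}, {"hand": 1, "delta_pos": [20, 30, 2], "dr": [0, 0, 1.344]}, {"hand": 1, "delta_pos": [20, 30, 2], "dr": [0, 0, 1.344]}, {"hand": 1, "delta_pos": [20, 30, 2], "dr": [0, 0, 1.344]}, {"hand": 1, "delta_pos": [20, 30, 2], "dr": [0, 0, 1.344]}, {"hand": 1, "delta_pos": [20, 30, 2], "dr": [0, 0, 1.344]}, {"hand": 1, "delta_pos": [20, 30, 2], "dr": [0, 0, 1.344]}, {"hand": 1, "delta_pos": [20, 30, 2], "dr": [0, 0, 1.344]}, {"hand": 1, "delta_pos": [20, 30, 2], "dr": [0, 0, 1.344]}]'

```text
t: 1.1
ee_pos: [442.6, -274.7, 424.5]
ee_rot: [0.705, 0.709, 0.0, -0.0]
wrist_force: [0.6, -0.0, 0.3]
finger_gap: 14.8
grasp_force: 0.0
```

carry_out --motion '[{"hand": 1, "delta_pos": [15, 22, 0], "dr": [0, 0, 0]}, {"hand": 1, "delta_pos": [15, 22, 0], "dr": [0, 0, 0]}, {"hand": 1, "delta_pos": [15, 22, 0], "dr": [0, 0, 0]}, {"hand": 1, "delta_pos": [15, 22, 0], "dr": [0, 0, 0]}, {"hand": 1, "delta_pos": [15, 22, 0], "dr": [0, 0, 0]}, {"hand": 1, "delta_pos": [15, 22, 0], "dr": [0, 0, 0]}, {"hand": 1, "delta_pos": [15, 22, 0], "dr": [0, 0, 0]}, {"hand": 1, "delta_pos": [14, 22, 0], "dr": [0, 0, 0]}, {"hand": 1, "delta_pos": [14, 20, 0], "dr": [0, 0, 0]}, {"hand": 1, "delta_pos": [0, 0, 0], "dr": [0, 0, 0]}]'

```text
t: 2.1
ee_pos: [576.1, -78.0, 424.3]
ee_rot: [0.706, 0.708, 0.0, -0.0]
wrist_force: [-0.2, -0.8, -0.5]
finger_gap: 0.3
grasp_force: 0.0
```

carry_out --motion '[{"hand": 1, "delta_pos": [0, 8, -12], "dr": [0, 0, 0]}, {"hand": 1, "delta_pos": [0, 12, -11], "dr": [0, 0, 0]}, {"hand": 1, "delta_pos": [0, 12, 0], "dr": [0, 0, 0]}, {"hand": 1, "delta_pos": [0, 10, 0], "dr": [0, 0, 0]}, {"hand": 1, "delta_pos": [0, 10.5, -2], "dr": [0, 0, 0]}, {"hand": 1, "delta_pos": [0, 12.5, -2.5], "dr": [0, 0, 0]}, {"hand": 1, "delta_pos": [0, 12, -4], "dr": [0, 0, 0]}, {"hand": 1, "delta_pos": [0, 11.5, -4.5], "dr": [0, 0, 0]}, {"hand": 1, "delta_pos": [0, 11, -6], "dr": [0, 0, 0]}, {"hand": 1, "delta_pos": [0, 0, 0], "dr": [0, 0, 0]}]'

```text
t: 3.1
ee_pos: [575.1, 21.3, 381.9]
ee_rot: [0.707, 0.708, 0.001, -0.001]
wrist_force: [-0.1, -0.3, 0.3]
finger_gap: 0.3
grasp_force: 0.0
```

```bash
python3 - <<'E'
from station import env, cams
import cv2
a=cams.camera("side")[100:300,90:310]; cv2.imwrite("pics/s1.png",cv2.resize(a,None,fx=3,fy=3))
print(env.read_state()['ee_pos'])
E
```

```text
[575.3348999   20.63226176 382.33813694]
```

View pics/s1.png

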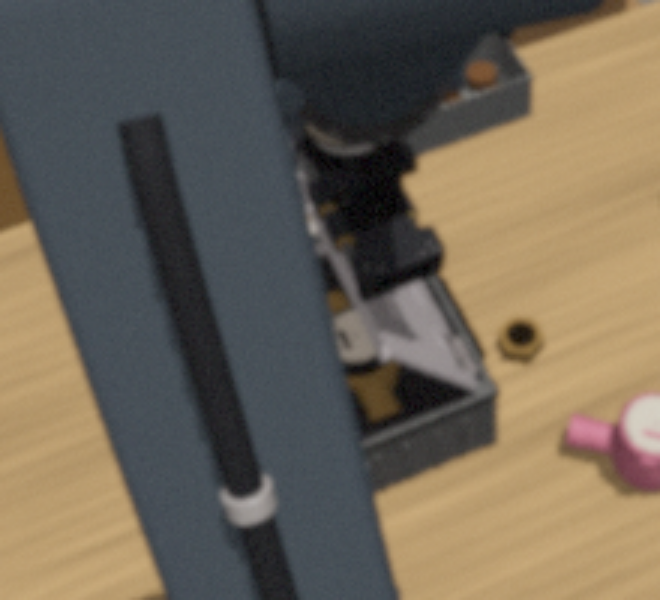

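The plate is leaning over with the gripper at about (400,270), and follows as planned. I'll continue down the arc.

carry_out --motion '[{"hand": 1, "delta_pos": [0, 10, -7], "dr": [0, 0, 0]}, {"hand": 1, "delta_pos": [0, 10, -8], "dr": [0, 0, 0]}, {"hand": 1, "delta_pos": [0, 8.5, -9], "dr": [0, 0, 0]}, {"hand": 1, "delta_pos": [0, 7.5, -10], "dr": [0, 0, 0]}, {"hand": 1, "delta_pos": [0, 6.5, -10.5], "dr": [0, 0, 0]}, {"hand": 1, "delta_pos": [0, 5.5, -11], "dr": [0, 0, 0]}, {"hand": 1, "delta_pos": [0, 4.5, -12], "dr": [0, 0, 0]}, {"hand": 1, "delta_pos": [0, 3.5, -12], "dr": [0, 0, 0]}, {"hand": 1, "delta_pos": [0, 2, -12], "dr": [0, 0, 0]}, {"hand": 1, "delta_pos": [0, 0, -6], "dr": [0, 0, 0]}]'

```text
t: 4.15
ee_pos: [574.5, 77.6, 283.5]
ee_rot: [0.707, 0.707, -0.001, -0.001]
wrist_force: [0.0, 1.1, 1.4]
finger_gap: 0.3
grasp_force: 0.7
```

carry_out --motion '[{"hand": 1, "delta_pos": [0, 0, -2], "dr": [0, 0, 0]}, {"hand": 1, "delta_pos": [0, 0, -2], "dr": [0, 0, 0]}, {"hand": 1, "delta_pos": [0, 0, -1], "dr": [0, 0, 0]}, {"hand": 1, "delta_pos": [0, 0, -1], "dr": [0, 0, 0]}, {"hand": 1, "delta_pos": [0, 0, 0], "dr": [0, 0, 0]}, {"hand": 1, "delta_pos": [0, 0, 0], "dr": [0, 0, 0]}, {"hand": 1, "delta_pos": [0, 0, 0], "dr": [0, 0, 0]}, {"hand": 1, "delta_pos": [0, 0, 0], "dr": [0, 0, 0]}, {"hand": 1, "delta_pos": [0, 0, 0], "dr": [0, 0, 0]}, {"hand": 1, "delta_pos": [0, 0, 0], "dr": [0, 0, 0]}]'

```text
t: 5.15
ee_pos: [575.2, 77.3, 279.3]
ee_rot: [0.707, 0.707, 0.0, 0.0]
wrist_force: [0.8, 0.9, 0.6]
finger_gap: 0.3
grasp_force: 0.1
```

carry_out --motion '[{"hand": 1, "delta_pos": [0, 0, -1], "dr": [0, 0, 0]}, {"hand": 1, "delta_pos": [0, 0, -1], "dr": [0, 0, 0]}, {"hand": 1, "delta_pos": [0, 0, -1], "dr": [0, 0, 0]}, {"hand": 1, "delta_pos": [0, 0, 0], "dr": [0, 0, 0]}, {"hand": 1, "delta_pos": [0, 0, 0], "dr": [0, 0, 0]}, {"hand": 1, "delta_pos": [0, 0, 0], "dr": [0, 0, 0]}, {"hand": 1, "delta_pos": [0, 0, 0], "dr": [0, 0, 0]}, {"hand": 1, "delta_pos": [0, 0, 0], "dr": [0, 0, 0]}, {"hand": 1, "delta_pos": [0, 0, 0], "dr": [0, 0, 0]}, {"hand": 1, "delta_pos": [0, 0, 0], "dr": [0, 0, 0]}]'

```text
t: 6.15
ee_pos: [575.1, 77.4, 278.5]
ee_rot: [0.707, 0.707, 0.0, 0.001]
wrist_force: [-3.1, 0.1, 13.6]
finger_gap: 0.4
grasp_force: 6.9
```

carry_out --motion '[{"hand": 1, "delta_pos": [0, 0, 10], "dr": [0, 0, 0]}, {"hand": 1, "delta_pos": [0, 0, 24], "dr": [0, 0, 0]}, {"hand": 1, "delta_pos": [0, 0, 25], "dr": [0, 0, 0]}, {"hand": 1, "delta_pos": [0, 0, 25], "dr": [0, 0, 0]}, {"hand": 1, "delta_pos": [0, 0, 25], "dr": [0, 0, 0]}, {"hand": 1, "delta_pos": [0, 0, 25], "dr": [0, 0, 0]}, {"hand": 1, "delta_pos": [0, 0, 25], "dr": [0, 0, 0]}, {"hand": 1, "delta_pos": [0, 0, 25], "dr": [0, 0, 0]}, {"hand": 1, "delta_pos": [0, 0, 25], "dr": [0, 0, 0]}, {"hand": 1, "delta_pos": [0, 0, 20], "dr": [0, 0, 0]}]'

```text
t: 7.15
ee_pos: [575.0, 77.4, 506.9]
ee_rot: [0.707, 0.707, 0.001, 0.001]
wrist_force: [0.4, 0.0, -0.6]
finger_gap: 0.6
grasp_force: 0.0
```

```bash
python3 - <<'E'
from station import env, cams
import cv2,numpy as np
s=cams.camera("side")[100:300,90:310];t=cams.camera("top")[100:270,90:310]
cv2.imwrite("pics/s2.png",np.hstack([cv2.resize(s,(400,364)),cv2.resize(t,(400,364))]))
E
```

```text
(no output)
```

View pics/s2.png

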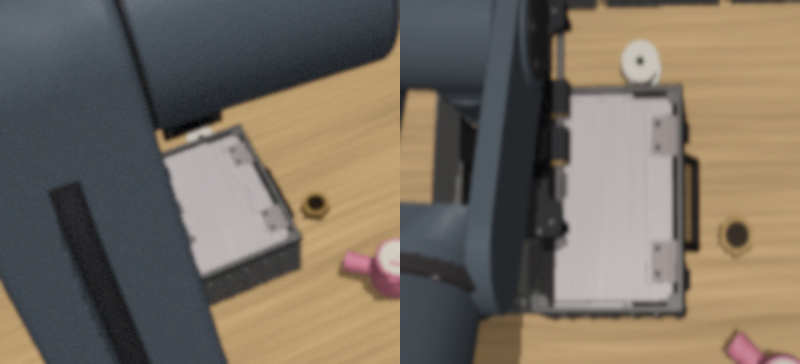

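The plate lies flat (pink-grey sheet in both views); the nut and spool are unmoved. Next, over the lid.

carry_out --motion '[{"hand": 1, "delta_pos": [0, 20, 0], "dr": [0, 0, 0]}, {"hand": 1, "delta_pos": [0, 20, 0], "dr": [0, 0, 0]}, {"hand": 1, "delta_pos": [0, 20, 0], "dr": [0, 0, 0]}, {"hand": 1, "delta_pos": [0, 20, 0], "dr": [0, 0, 0]}, {"hand": 1, "delta_pos": [0, 20, 0], "dr": [0, 0, 0]}, {"hand": 1, "delta_pos": [0, 20, 0], "dr": [0, 0, 0]}, {"hand": 1, "delta_pos": [0, 20, 0], "dr": [0, 0, 0]}, {"hand": 1, "delta_pos": [0, 20, 0], "dr": [0, 0, 0]}, {"hand": 1, "delta_pos": [0, 12, 0], "dr": [0, 0, 0]}, {"hand": 1, "delta_pos": [0, 0, 0], "dr": [0, 0, 0]}]'

```text
t: 8.25
ee_pos: [574.8, 250.6, 503.9]
ee_rot: [0.706, 0.708, -0.001, -0.001]
wrist_force: [0.4, -0.5, 0.5]
finger_gap: 0.4
grasp_force: 0.0
```

carry_out --motion '[{"hand": 1, "delta_pos": [0, 0, -10], "dr": [0, 0, 0]}, {"hand": 1, "delta_pos": [0, 0, -10], "dr": [0, 0, 0]}, {"hand": 1, "delta_pos": [0, 0, -10], "dr": [0, 0, 0]}, {"hand": 1, "delta_pos": [0, 0, -10], "dr": [0, 0, 0]}, {"hand": 1, "delta_pos": [0, 0, -10], "dr": [0, 0, 0]}, {"hand": 1, "delta_pos": [0, 0, -10], "dr": [0, 0, 0]}, {"hand": 1, "delta_pos": [0, -5, -3], "dr": [0, 0, 0]}, {"hand": 1, "delta_pos": [0, -5, 0], "dr": [0, 0, 0]}, {"hand": 1, "delta_pos": [0, -5, 0], "dr": [0, 0, 0]}, {"hand": 1, "delta_pos": [0, 0, 0], "dr": [0, 0, 0]}]'

```text
t: 9.25
ee_pos: [575.4, 233.5, 442.9]
ee_rot: [0.708, 0.707, 0.0, 0.0]
wrist_force: [1.1, -0.8, -0.8]
finger_gap: 0.6
grasp_force: 0.0
```

carry_out --motion '[{"hand": 1, "delta_pos": [0, -10, 2], "dr": [0, 0, 0]}, {"hand": 1, "delta_pos": [0, -10, 2], "dr": [0, 0, 0]}, {"hand": 1, "delta_pos": [0, -10, 2], "dr": [0, 0, 0]}, {"hand": 1, "delta_pos": [0, -10, 2], "dr": [0, 0, 0]}, {"hand": 1, "delta_pos": [0, -10, 1.5], "dr": [0, 0, 0]}, {"hand": 1, "delta_pos": [0, -10, 1.5], "dr": [0, 0, 0]}, {"hand": 1, "delta_pos": [0, -8.5, 1], "dr": [0, 0, 0]}, {"hand": 1, "delta_pos": [0, -8.5, 0.5], "dr": [0, 0, 0]}, {"hand": 1, "delta_pos": [0, -8.5, 0], "dr": [0, 0, 0]}, {"hand": 1, "delta_pos": [0, -8.5, 0], "dr": [0, 0, 0]}]'

```text
t: 10.25
ee_pos: [574.9, 140.8, 456.7]
ee_rot: [0.707, 0.707, 0.002, -0.001]
wrist_force: [-0.9, 5.1, 2.6]
finger_gap: 0.4
grasp_force: 2.8
```

carry_out --motion '[{"hand": 1, "delta_pos": [0, -8, -1], "dr": [0, 0, 0]}, {"hand": 1, "delta_pos": [0, -8, -1.5], "dr": [0, 0, 0]}, {"hand": 1, "delta_pos": [0, -8, -2], "dr": [0, 0, 0]}, {"hand": 1, "delta_pos": [0, -8, -2], "dr": [0, 0, 0]}, {"hand": 1, "delta_pos": [0, -8, -2.5], "dr": [0, 0, 0]}, {"hand": 1, "delta_pos": [0, -8, -3], "dr": [0, 0, 0]}, {"hand": 1, "delta_pos": [0, -7.5, -3.5], "dr": [0, 0, 0]}, {"hand": 1, "delta_pos": [0, -7.5, -3.5], "dr": [0, 0, 0]}, {"hand": 1, "delta_pos": [0, -7.5, -4], "dr": [0, 0, 0]}, {"hand": 1, "delta_pos": [0, -7.5, -4.5], "dr": [0, 0, 0]}]'

```text
t: 11.25
ee_pos: [575.1, 61.5, 428.7]
ee_rot: [0.707, 0.707, 0.001, 0.001]
wrist_force: [-1.4, 1.8, 4.5]
finger_gap: 0.7
grasp_force: 2.1
```

carry_out --motion '[{"hand": 1, "delta_pos": [0, -7, -5], "dr": [0, 0, 0]}, {"hand": 1, "delta_pos": [0, -7, -5], "dr": [0, 0, 0]}, {"hand": 1, "delta_pos": [0, -6.5, -5.5], "dr": [0, 0, 0]}, {"hand": 1, "delta_pos": [0, -6.5, -5.5], "dr": [0, 0, 0]}, {"hand": 1, "delta_pos": [0, -6, -6], "dr": [0, 0, 0]}, {"hand": 1, "delta_pos": [0, -6, -6], "dr": [0, 0, 0]}, {"hand": 1, "delta_pos": [0, -5, -6.5], "dr": [0, 0, 0]}, {"hand": 1, "delta_pos": [0, -5, -6.5], "dr": [0, 0, 0]}, {"hand": 1, "delta_pos": [0, -4.5, -7], "dr": [0, 0, 0]}, {"hand": 1, "delta_pos": [0, -4.5, -7], "dr": [0, 0, 0]}]'

```text
t: 12.25
ee_pos: [575.1, 4.2, 366.4]
ee_rot: [0.707, 0.707, 0.0, -0.0]
wrist_force: [1.0, 0.8, 1.5]
finger_gap: 0.1
grasp_force: 1.0
```

carry_out --motion '[{"hand": 1, "delta_pos": [0, -3, -6], "dr": [0, 0, 0]}, {"hand": 1, "delta_pos": [0, -3, -6], "dr": [0, 0, 0]}, {"hand": 1, "delta_pos": [0, -2, -6], "dr": [0, 0, 0]}, {"hand": 1, "delta_pos": [0, -2, -6], "dr": [0, 0, 0]}, {"hand": 1, "delta_pos": [0, -2, -6], "dr": [0, 0, 0]}, {"hand": 1, "delta_pos": [0, -2, -5], "dr": [0, 0, 0]}, {"hand": 1, "delta_pos": [0, -2, -4], "dr": [0, 0, 0]}, {"hand": 1, "delta_pos": [0, 0, -3], "dr": [0, 0, 0]}, {"hand": 1, "delta_pos": [0, 0, -2], "dr": [0, 0, 0]}, {"hand": 1, "delta_pos": [0, 0, 0], "dr": [0, 0, 0]}]'

```text
t: 13.25
ee_pos: [575.0, -11.7, 322.9]
ee_rot: [0.707, 0.707, -0.0, -0.0]
wrist_force: [0.0, -0.2, -0.1]
finger_gap: 0.3
grasp_force: 0.0
```

carry_out --motion '[{"hand": 1, "delta_pos": [0, 0, -1], "dr": [0, 0, 0]}, {"hand": 1, "delta_pos": [0, 0, -1], "dr": [0, 0, 0]}, {"hand": 1, "delta_pos": [0, 0, -1], "dr": [0, 0, 0]}, {"hand": 1, "delta_pos": [0, 0, -1], "dr": [0, 0, 0]}, {"hand": 1, "delta_pos": [0, 0, 0], "dr": [0, 0, 0]}, {"hand": 1, "delta_pos": [0, 0, 0], "dr": [0, 0, 0]}, {"hand": 1, "delta_pos": [0, 0, 0], "dr": [0, 0, 0]}, {"hand": 1, "delta_pos": [0, 0, 0], "dr": [0, 0, 0]}, {"hand": 1, "delta_pos": [0, 0, 0], "dr": [0, 0, 0]}, {"hand": 1, "delta_pos": [0, 0, 0], "dr": [0, 0, 0]}]'

```text
t: 14.25
ee_pos: [574.9, -11.5, 322.5]
ee_rot: [0.707, 0.707, 0.0, 0.001]
wrist_force: [-6.2, -0.2, 19.1]
finger_gap: -0.1
grasp_force: 9.4
```

carry_out --motion '[{"hand": 1, "delta_pos": [0, 0, 3], "dr": [0, 0, 0]}, {"hand": 1, "delta_pos": [0, -5, 10], "dr": [0, 0, 0]}, {"hand": 1, "delta_pos": [0, -15, 20], "dr": [0, 0, 0]}, {"hand": 1, "delta_pos": [0, -20, 20], "dr": [0, 0, 0]}, {"hand": 1, "delta_pos": [0, -30, 20], "dr": [0, 0, 0]}, {"hand": 1, "delta_pos": [0, -30, 20], "dr": [0, 0, 0]}, {"hand": 1, "delta_pos": [0, -30, 0], "dr": [0, 0, 0]}, {"hand": 1, "delta_pos": [0, -30, 0], "dr": [0, 0, 0]}, {"hand": 1, "delta_pos": [0, -20, 0], "dr": [0, 0, 0]}, {"hand": 1, "delta_pos": [0, 0, 0], "dr": [0, 0, 0]}]'

```text
t: 15.25
ee_pos: [575.1, -194.3, 412.1]
ee_rot: [0.708, 0.706, -0.0, 0.0]
wrist_force: [0.1, 0.1, 0.1]
finger_gap: 0.1
grasp_force: 0.0
```

```bash
python3 - <<'E'
from station import env, cams
import cv2,numpy as np
s=cams.camera("side")[100:300,90:310];t=cams.camera("top")[100:270,90:310]
cv2.imwrite("pics/s3.png",np.hstack([cv2.resize(s,(400,364)),cv2.resize(t,(400,364))]))
E
```

```text
(no output)
```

View pics/s3.png

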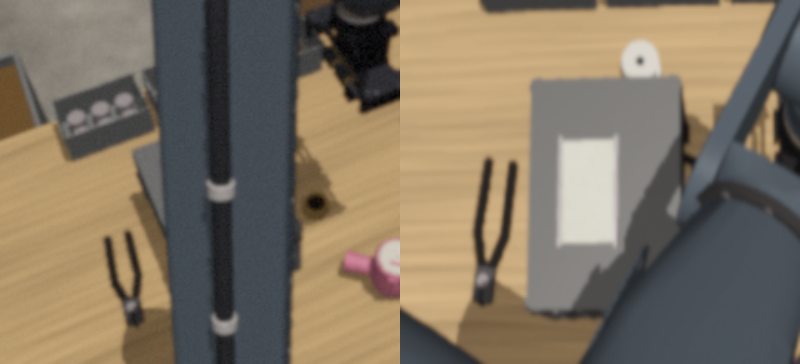

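The lid is shut, flat on the case in the top view. The pliers, nut and spool are in place, and the robot is clear.

```bash
python3 -c "
from station import env
print(env.finish_job())"
```

```text
the job is handed in; nothing more can be done
None
```

The hold-down plate is folded flat over the meter, the lid is pressed shut on top, and the job is handed in at about 15 s; the last pictures show the pliers, nut and spool unmoved, but no verdict was returned.

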